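Unstack the coffee cups onto their saucers

ROBOT

A 6-joint arm with a two-finger parallel gripper is mounted at the origin on a cart in front of the work surface, level with it; the furniture and walls round the work are solid. World frame = base frame: x ahead of the robot, y to its left, z up, the work surface at z = 0. Lengths are in mm, angles in rad, forces in N, time in s.
With the tool pointing down it reaches from about 400 to 925 mm from the base axis. Payload 12.5 kg.
Tool frame: the origin (TCP) lies at the very end of the fingers, on their centre line; the grasp point (between the pads) lies grip_depth behind it (grip_depth is the distance from the TCP to the grasp point, in mm); z points along the fingers, y is the line along which they close (so a half turn about z gives the same grasp; the last joint's range is limited). The gripper opens to 95 mm and grips with 3 to 60 N. Pads are 20 mm wide; open, the fingers measure 119 mm over their backs; the gripper's body (75 mm by 180 mm) begins 59 mm behind the grasp point.
Start: joints at [1.008, 0.491, 1.559, -0, 1.092, -0.106], TCP at [275.661, 560.944, 214.661] pointing down, gripper open.
Joint ranges: [-3.1, 3.1], [-0.84, 2.19], [0.05, 2.79], [-1.13, 4.28], [0.06, 2.93], [-2.69, 2.69]. Speed limits (rad/s): [2.22, 2.22, 2.79, 3.14, 3.14, 3.14].

INTERFACE

Orientations are given as [roll, pitch, yaw] about the fixed x, y, z axes, in that order (R = Rz(yaw) Ry(pitch) Rx(roll)).
In Python, from cell import state, read_camera, job_done, grip_depth gives the robot as it stands.
- The arm moves only by the tool drive_tool, never from a script. Its argument "targets" is a list of rows, each an object with "jaw": the opening, from 0 (shut) to 1 (fully open); "travel": the shift along the tool's x, y, z in m, a list of three; "twist": the turn about the tool's z in rad. In form: [{"jaw": jaw, "travel": [tx, ty, tz], "twist": twist}, ...]. A call has 1 to 8 rows; each row is the pose to reach, as a shift and turn from the pose commanded when the call began, along the tool's axes at that moment; what a row does not reach only later rows make up. A row lasts 1/12 s, in which the tool goes at most 41.7 mm and 7.16 degrees, less where a joint would pass 70% of its speed; a pose out of reach is approached as far as the arm can. A call with a gripper value outside its range is refused whole. The fingers move at their own pace and stop on an object; the grip force is fixed at half the most. Time passes only in rows, so rows that repeat a pose let the fingers close. It gives the time, the measured TCP pose, the force, the opening and the grip force at its end, in the units of the state.
- state(): the state, without advancing time (a new reading comes with each control period).
- read_camera(name): name is "scene" or "top" or "wrist"; returns a dict with "frame" (384x512x3 uint8, red, green, blue), "fx", "fy", "cx", "cy" (pixels), "R" (3x3) and "t" (3): a world point X has camera coordinates R X + t. Camera axes: x right, y down, z forward; pixel columns grow to the right and rows downward; lengths in mm; the calibration is good to about 2 mm. A picture is of the moment at which its call begins. There is no depth.
- job_done(): hands the job in; it is judged then, once.
The state is a dict: "t": time; "joints": joint angles; "qvel": joint speeds; "tau": joint torques, N m; "eef_pos": TCP position; "tcp_rot": TCP orientation; "ft_force": force on the tool from outside, world axes, zero at the start; "moment": the same for the moment, N m; "opening": opening from 0.0 (shut) to 1.0 (fully open); "grip_force": force on a finger pad.
Only numpy, scipy, OpenCV 4.12 (cv2) and the standard library are available. Lean on these libraries where they do the work, as an engineer would, in place of code of your own. Each camera call takes 0.05 s, during which the arm holds its last target. There are 200 camera calls.

TASK

Lay the table for coffee: take the stack of four cups apart and set each cup upright on the saucer of its own colour, its foot standing flat in the well in the middle. Set the cups down gently, without dropping or tipping any, leave the saucers where they have been laid, and do not disturb the moka pot or the lemon.

Things in the scene. Friction and masses are not known exactly. Their poses are not given: they have to be found in the camera images.
- cup_green: leaf-green stacking cup, 56 mm high, straight wall 64 mm outside, 57 inside; at the bottom of the stack at the start. Loop handle (8 mm bar) along its +y to 58 mm from the axis, 17 to 50 mm up. Clay foot 48 mm wide, 8 mm high, sits in the mouth of the cup below (3 mm play): stacked cups are 48 mm apart. Origin: centre of the foot's underside; z up. 0.16 kg. Grip the wall from above, fingers clear of the handle
- cup_white: off-white stacking cup, 56 mm high, straight wall 64 mm outside, 57 inside; second from the bottom of the stack at the start. Loop handle (8 mm bar) along its +y to 58 mm from the axis, 17 to 50 mm up. Clay foot 48 mm wide, 8 mm high, sits in the mouth of the cup below (3 mm play): stacked cups are 48 mm apart. Origin: centre of the foot's underside; z up. 0.16 kg. Grip the wall from above, fingers clear of the handle
- cup_yellow: mustard-yellow stacking cup, 56 mm high, straight wall 64 mm outside, 57 inside; third from the bottom of the stack at the start. Loop handle (8 mm bar) along its +y to 58 mm from the axis, 17 to 50 mm up. Clay foot 48 mm wide, 8 mm high, sits in the mouth of the cup below (3 mm play): stacked cups are 48 mm apart. Origin: centre of the foot's underside; z up. 0.16 kg. Grip the wall from above, fingers clear of the handle
- cup_blue: dark-blue stacking cup, 56 mm high, straight wall 64 mm outside, 57 inside; on top of the stack at the start. Loop handle (8 mm bar) along its +y to 58 mm from the axis, 17 to 50 mm up. Clay foot 48 mm wide, 8 mm high, sits in the mouth of the cup below (3 mm play): stacked cups are 48 mm apart. Origin: centre of the foot's underside; z up. 0.16 kg. Grip the wall from above, fingers clear of the handle
- saucer_green: leaf-green glazed round saucer, loose on the table, 108 mm wide, 13 mm high at its rim; the well in its middle is flat, 70 mm across and 6 mm above the table; from there the rim slopes up. Origin: centre of its underside (on the table); z up. About 0.25 kg. A cup whose foot stands flat in the well has its origin 6 mm above the saucer's
- saucer_white: off-white glazed round saucer, loose on the table, 108 mm wide, 13 mm high at its rim; the well in its middle is flat, 70 mm across and 6 mm above the table; from there the rim slopes up. Origin: centre of its underside (on the table); z up. About 0.25 kg. A cup whose foot stands flat in the well has its origin 6 mm above the saucer's
- saucer_yellow: mustard-yellow glazed round saucer, loose on the table, 108 mm wide, 13 mm high at its rim; the well in its middle is flat, 70 mm across and 6 mm above the table; from there the rim slopes up. Origin: centre of its underside (on the table); z up. About 0.25 kg. A cup whose foot stands flat in the well has its origin 6 mm above the saucer's
- saucer_blue: dark-blue glazed round saucer, loose on the table, 108 mm wide, 13 mm high at its rim; the well in its middle is flat, 70 mm across and 6 mm above the table; from there the rim slopes up. Origin: centre of its underside (on the table); z up. About 0.25 kg. A cup whose foot stands flat in the well has its origin 6 mm above the saucer's
- moka_pot: aluminium moka coffee pot with black handle, 98 x 155 x 174 mm high, a bystander at the right rear of the work; origin: centre of its underside
- lemon: yellow lemon, 80 x 55 x 57 mm, a bystander lying behind the saucers; origin: under its middle, on the table
Not all that is in view belongs to the job. Of the things that look like the cup_yellow, the larger one is meant.

How it is judged:
By the outcome, as a careful person would: the job done as asked, in the order asked, and still so for the second after the job is handed in, with the robot touching nothing.
It also fails if it takes over 106 s, if anything falls off the work surface, if the arm or the gripper's body presses on something with over 40 N, if the wrist force passes 120 N, or if a joint passes its speed limit or range.

## Working session

There is one attempt and no reset: what is moved stays moved. The work goes in short steps, Python scripts to look and compute and a tool call to move; the robot and the scene stay as the last step left them, time stands still between calls to the robot, and variables do not carry over. Pictures are saved under pics/ and viewed, at most 14 in all, crops included, and the job is handed in when it is done.

Besides the shell and the picture viewer there is one more tool, called as name(argument=value, ...) on one line, values as JSON. drive_tool: Moves the arm, as the interface text tells. Its arguments: {"type":"object","properties":{"targets":{"type":"array"}},"required":["targets"]}

```bash
mkdir -p pics; ls
python3 - <<'E'
from cell import state, read_camera, grip_depth
import cv2,numpy as np,pickle
print(grip_depth); s=state(); print({k:s[k] for k in('t','eef_pos','tcp_rot','opening','ft_force')})
d={}
for n in('scene','top'):
    c=read_camera(n); d[n]=c
    print(n,c['fx'],c['cx'],c['cy'],np.round(c['R'],3).tolist(),np.round(c['t'],1))
    cv2.imwrite(f'pics/{n}0.png',cv2.resize(c['frame'][...,::-1],(800,600)))
pickle.dump(d,open('c0.pkl','wb'))
E
```

```text
pics
18.8
{'t': 0.0, 'eef_pos': array([275.52306215, 560.72459675, 214.05662882]), 'tcp_rot': array([-3.14047818e+00, -1.10673133e-04,  2.68479421e+00]), 'opening': 0.9981978229916165, 'ft_force': array([-0.3662488 ,  0.11475981,  0.31950933])}
scene 410.3516343714721 252.87979376237638 191.17546047904858 [[-0.755, -0.656, 0.021], [-0.327, 0.349, -0.878], [0.568, -0.67, -0.478]] [441.  268.1 951.4]
top 433.18597241431274 267.5401005398462 187.00093973286076 [[-0.093, -0.996, 0.002], [-0.975, 0.091, -0.205], [0.204, -0.021, -0.979]] [  71.5  609.1 1191.1]
```

View pics/top0.png

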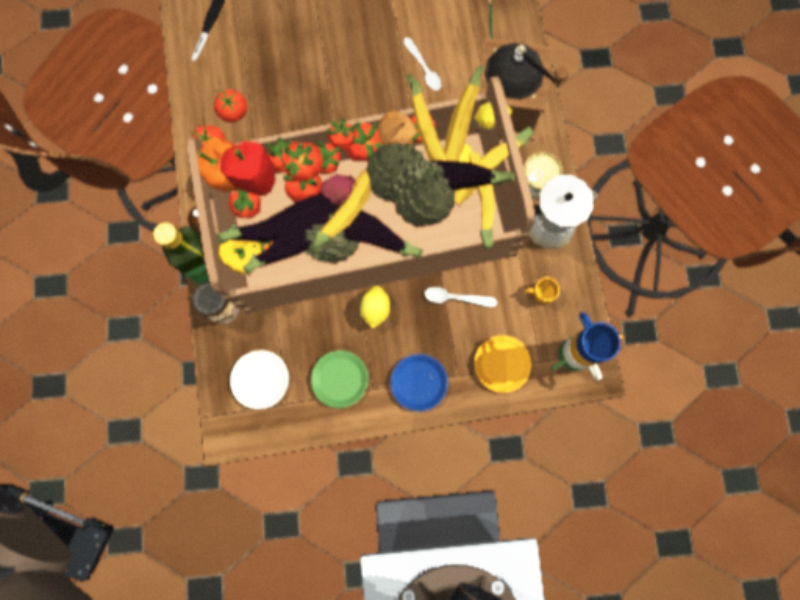

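View pics/scene0.png

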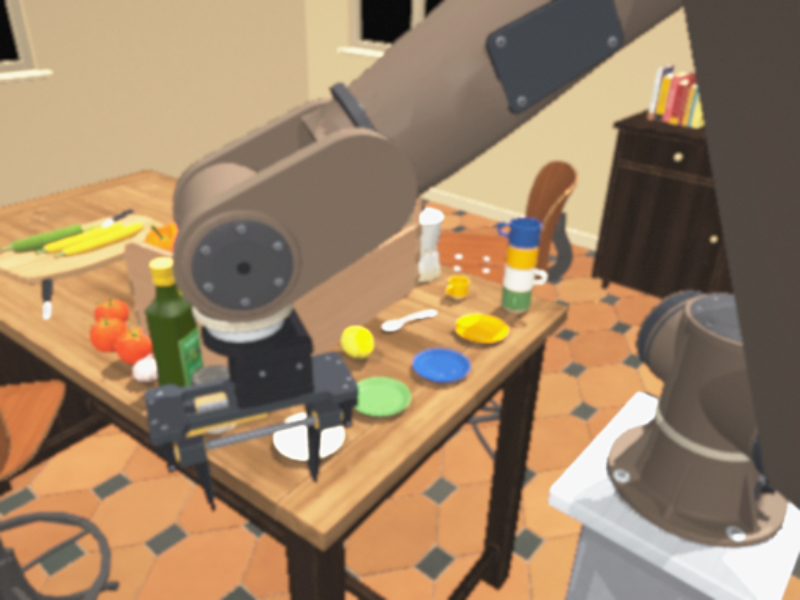

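The top view shows the saucers at about (259,379) white, (340,379) green, (418,382) blue and (503,363) yellow. The stack, blue on top, is at (600,340) and the lemon at (375,306). Two things look like cup_yellow: the small yellow cup at (545,290), and the yellow cup third in the stack, at scene (522,256). The stack one is larger and fits the description. I'll confirm this in a crop.

```bash
cat > h.py <<'E'
import numpy as np,cv2
def back(c,uv,z):
    uv=np.atleast_2d(uv).astype(float)
    r=np.c_[(uv[:,0]-c['cx'])/c['fx'],(uv[:,1]-c['cy'])/c['fy'],np.ones(len(uv))]@c['R']
    o=-c['R'].T@c['t']
    return o+r*((z-o[2])/r[:,2])[:,None]
def proj(c,X):
    p=np.atleast_2d(X)@c['R'].T+c['t']
    return p[:,:2]/p[:,2:]*[c['fx'],c['fy']]+[c['cx'],c['cy']]
def blob(c,seed,lo,hi):
    m=cv2.inRange(cv2.cvtColor(c['frame'],cv2.COLOR_RGB2HSV),np.array(lo),np.array(hi))
    m=cv2.morphologyEx(m,cv2.MORPH_CLOSE,np.ones((3,3)))
    n,l=cv2.connectedComponents(m)
    k=l[int(seed[1]),int(seed[0])]
    m=(l==k).astype(np.uint8)
    return max(cv2.findContours(m,cv2.RETR_EXTERNAL,cv2.CHAIN_APPROX_NONE)[0],key=len)[:,0]
E
python3 - <<'E'
from h import *; import pickle
d=pickle.load(open('c0.pkl','rb')); c=d['top']
R={'white':((259,379),(0,0,150),(180,70,255)),'green':((340,379),(40,80,50),(85,255,255)),'blue':((418,382),(100,120,40),(130,255,255)),'yellow':((490,372),(15,150,120),(32,255,255))}
for k,(s,lo,hi) in R.items():
    q=blob(c,np.array(s)*.64,lo,hi)
    X=back(c,cv2.convexHull(q)[:,0],11)[:,:2].astype(np.float32)
    (x,y),r=cv2.minEnclosingCircle(X); e=cv2.fitEllipse(X)
    print(k,round(x),round(y),'r',round(r,1),np.round(e[0]),np.round(e[1]))
q=blob(c,np.array((600,342))*.64,*R['blue'][1:])
X=back(c,q,200); print('bluecup',np.round(cv2.minEnclosingCircle(X[:,:2].astype(np.float32))[0]),X.min(0),X.max(0))
a=cv2.resize(c['frame'][195:255,330:410],(640,480),interpolation=cv2.INTER_CUBIC)
s=d['scene']['frame'][130:220,270:360]
b=cv2.resize(s,(480,480),interpolation=cv2.INTER_CUBIC)
cv2.imwrite('pics/crop.png',cv2.resize(np.hstack([a,b]),(800,343))[...,::-1])
for x,y,z in((0,0,0),):pass
E
```

```text
white 486 327 r 56.0 [486. 327.] [111. 112.]
green 473 177 r 53.5 [473. 177.] [106. 106.]
blue 453 29 r 52.4 [453.  29.] [102. 104.]
yellow 484 -120 r 74.6 [ 481. -120.] [127. 142.]
bluecup [ 487. -263.] [ 446.69326528 -297.5186948   200.        ] [ 523.48352724 -231.8016486   200.        ]
```

View pics/crop.png

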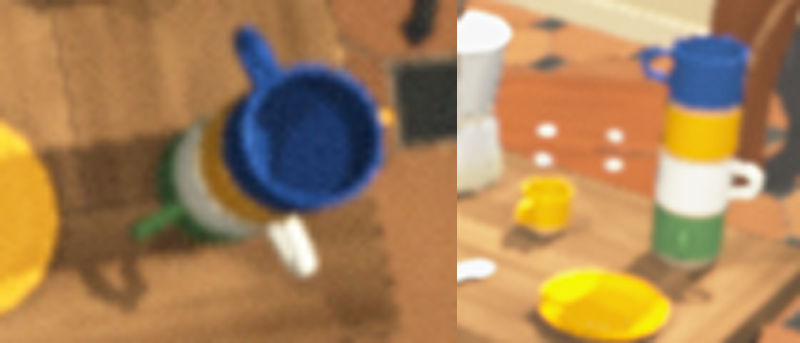

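The crop confirms it: the small yellow cup, at left in the scene crop (545,205), stands alone on the table. The larger yellow cup is third in the stack (703,133), and it is the one meant. In the top crop, the blue mouth is centred at about (311,137) and the handle tips are blue (250,35), white (300,270) and green (140,232). Yellow's handle shows only as a speck at (388,117).

```bash
cat >> h.py <<'E'
from scipy.spatial.transform import Rotation as Ro
def go(p,rot,targets):
    """targets: list of (x,y,z,closing-axis angle deg) -> travel (m), twist (rad) from pose p,rot, each relative to it"""
    R=Ro.from_euler('xyz',rot).as_matrix()
    for x,y,z,a in targets:
        t=R.T@(np.array([x,y,z])-p)/1000
        cur=np.arctan2(R[1,1],R[0,1]); tw=-(np.radians(a)-cur); tw=(tw+np.pi/2)%np.pi-np.pi/2
        print((x,y,z,a),'travel',np.round(t,4).tolist(),'twist',round(tw,4))
E
python3 - <<'E'
from h import *; import pickle
d=pickle.load(open('c0.pkl','rb')); c=d['top']
f=lambda u,v:(330+u/5.714,195+v/5.714)
o=back(c,f(311,137),200)[0]; print(o)
for n,u,v,z in(('blue',250,35,178),('white',300,270,82),('green',140,232,34),('yellow',388,117,130)):
    X=back(c,f(u,v),z)[0]-o; print(n,np.round(X),round(np.hypot(*X[:2])),round(np.degrees(np.arctan2(X[1],X[0]))))
print('lemon',back(c,(375*.64,306*.64),28),'moka',back(c,(566*.64,200*.64),170),'mini',back(c,(545*.64,290*.64),30))
# yellow saucer with tighter seg: left/right/bottom extremes in image
q=blob(c,np.array((490,372))*.64,(15,150,120),(32,255,255)); print(q.min(0)/.64,q.max(0)/.64)
print(back(c,np.array((503,364))*.64,12))
from cell import state
s=state(); go(s['eef_pos'],s['tcp_rot'],[(450,330,290,20),(450,-60,290,20),(o[0],o[1],290,-20)])
E
```

```text
[ 474.75232191 -269.66616273  200.        ]
blue [ 51.  15. -22.] 53 16
white [ -51.  -19. -118.] 55 -160
green [ -22.   46. -166.] 51 116
yellow [ 14. -58. -70.] 59 -77
lemon [[601.31000065  97.57473944  28.        ]] moka [[ 730.26109866 -254.9734886   170.        ]] mini [[ 601.78956348 -227.30137598   30.        ]]
[465.625  326.5625] [531.25 393.75]
[[ 470.92326201 -133.37352737   12.        ]]
(450, 330, 290, 20) travel [-0.2583, -0.1302, -0.0758] twist 0.7649
(450, -60, 290, 20) travel [-0.4304, -0.4802, -0.0755] twist 0.7649
(np.float64(474.7523219146477), np.float64(-269.66616273125413), 290, -20) travel [-0.5451, -0.6575, -0.0753] twist 1.4631
```

drive_tool(targets=[{"jaw": 1, "travel": [-0.258, -0.13, -0.076], "twist": 0.97}, {"jaw": 1, "travel": [-0.258, -0.13, -0.076], "twist": 0.97}, {"jaw": 1, "travel": [-0.258, -0.13, -0.076], "twist": 0.97}, {"jaw": 1, "travel": [-0.258, -0.13, -0.076], "twist": 0.97}, {"jaw": 1, "travel": [-0.258, -0.13, -0.076], "twist": 0.97}, {"jaw": 1, "travel": [-0.258, -0.13, -0.076], "twist": 0.97}, {"jaw": 1, "travel": [-0.258, -0.13, -0.076], "twist": 0.97}, {"jaw": 1, "travel": [-0.258, -0.13, -0.076], "twist": 0.97}])

```text
t: 0.77
eef_pos: [453.0, 326.7, 292.1]
tcp_rot: [3.139, 0.0, 1.705]
ft_force: [0.4, 0.3, 1.2]
opening: 1.0
grip_force: 0.0
```

Run:
```python
from h import *; from cell import state
s=state(); print(s['joints'])
go(s['eef_pos'],s['tcp_rot'],[(440,30,290,-45),(475,-270,290,-74)])
```

```text
[ 5.07019131e-01  3.23611853e-01  1.61784975e+00 -1.13371972e-03
  1.19798273e+00  3.73388445e-01]
(440, 30, 290, -45) travel [-0.2923, -0.0526, 0.0021] twist 0.9194
(475, -270, 290, -74) travel [-0.5943, -0.058, 0.0021] twist 1.4256
```

drive_tool(targets=[{"jaw": 1, "travel": [-0.292, -0.053, 0.002], "twist": 0.92}, {"jaw": 1, "travel": [-0.292, -0.053, 0.002], "twist": 0.92}, {"jaw": 1, "travel": [-0.292, -0.053, 0.002], "twist": 0.92}, {"jaw": 1, "travel": [-0.292, -0.053, 0.002], "twist": 0.92}, {"jaw": 1, "travel": [-0.292, -0.053, 0.002], "twist": 0.92}, {"jaw": 1, "travel": [-0.292, -0.053, 0.002], "twist": 0.92}, {"jaw": 1, "travel": [-0.292, -0.053, 0.002], "twist": 0.92}, {"jaw": 1, "travel": [-0.292, -0.053, 0.002], "twist": 0.92}])

```text
t: 1.43
eef_pos: [438.8, 29.2, 288.5]
tcp_rot: [3.141, 0.001, 0.784]
ft_force: [0.4, 1.1, -0.0]
opening: 0.997
grip_force: 0.0
```

Run:
```python
from h import *; from cell import state,read_camera
import pickle
c=read_camera('wrist'); pickle.dump(c,open('w1.pkl','wb')); cv2.imwrite('pics/w1.png',c['frame'][...,::-1])
print(-c['R'].T@c['t'])
s=state(); 
go(s['eef_pos'],s['tcp_rot'],[(475,-250,290,-74)])
```

```text
[487.90665894  77.20296859 458.31883346]
(475, -250, 290, -74) travel [-0.1726, 0.2241, -0.0013] twist 0.5044
```

View pics/w1.png

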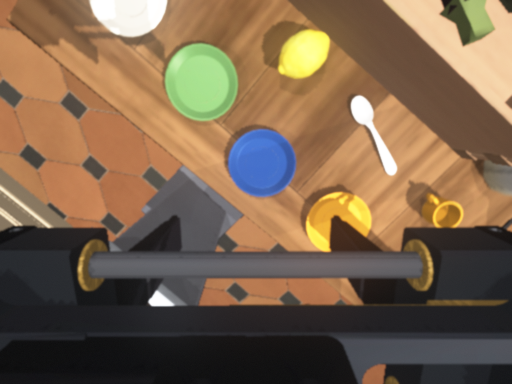

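Wrist view: green saucer (201,82), blue (262,162), yellow (338,221) partly behind a finger, white cut off at the top, lemon (304,53), mini cup (441,211). I'll measure the saucers here and go on to look at the stack from above.

Run:
```python
from h import *; import pickle
from cell import state
c=pickle.load(open('w1.pkl','rb')); print(c['fx'],np.round(c['R'],3).tolist())
for k,s,lo,hi in(('green',(201,82),(40,80,50),(85,255,255)),('blue',(262,162),(100,120,40),(130,255,255)),('yellow',(325,205),(15,150,120),(32,255,255))):
    q=blob(c,s,lo,hi); X=back(c,cv2.convexHull(q)[:,0],12)[:,:2].astype(np.float32)
    (x,y),r=cv2.minEnclosingCircle(X); print(k,round(x),round(y),round(r,1),np.round(cv2.fitEllipse(X)[0]),np.round(cv2.fitEllipse(X)[1]))
s=state(); go(s['eef_pos'],s['tcp_rot'],[(415,-288,290,-74)])
```

```text
284.2663068791279 [[0.705, -0.709, 0.0], [-0.688, -0.684, 0.243], [-0.172, -0.172, -0.97]]
green 472 174 53.5 [472. 174.] [106. 107.]
blue 451 26 52.3 [451.  26.] [104. 104.]
yellow 471 -135 55.6 [ 471. -134.] [108. 110.]
(415, -288, 290, -74) travel [-0.2419, 0.2086, -0.0013] twist 0.5044
```

drive_tool(targets=[{"jaw": 1, "travel": [-0.242, 0.209, -0.001], "twist": 0.504}, {"jaw": 1, "travel": [-0.242, 0.209, -0.001], "twist": 0.504}, {"jaw": 1, "travel": [-0.242, 0.209, -0.001], "twist": 0.504}, {"jaw": 1, "travel": [-0.242, 0.209, -0.001], "twist": 0.504}, {"jaw": 1, "travel": [-0.242, 0.209, -0.001], "twist": 0.504}, {"jaw": 1, "travel": [-0.242, 0.209, -0.001], "twist": 0.504}, {"jaw": 1, "travel": [-0.242, 0.209, -0.001], "twist": 0.504}, {"jaw": 1, "travel": [-0.242, 0.209, -0.001], "twist": 0.504}])

```text
t: 2.15
eef_pos: [418.9, -287.7, 289.3]
tcp_rot: [-3.142, 0.0, 0.292]
ft_force: [0.5, -0.4, 0.0]
opening: 0.998
grip_force: 0.0
```

Run:
```python
from h import *; from cell import state,read_camera
import pickle
c=read_camera('wrist'); pickle.dump(c,open('w2.pkl','wb')); 
s=state(); f=c['frame'][...,::-1].copy()
p=proj(c,[474,-271,200])[0]; print(p, s['eef_pos'],s['joints'])
for x,y,z in((474,-271,200),(474,-271,0)):
    t=np.linspace(0,2*np.pi,60); q=proj(c,np.c_[x+32*np.cos(t),y+32*np.sin(t),z+0*t])
    cv2.polylines(f,[np.int32(q)],True,(255,0,255),1)
cv2.imwrite('pics/w2.png',cv2.resize(f,(800,600)))
```

```text
[254.64393757 135.8798218 ] [ 419.02454003 -290.7490416   289.05744322] [-7.35675406e-01  2.51904194e-01  1.73084094e+00 -1.01376613e-03
  1.15827755e+00  5.44934101e-01]
```

View pics/w2.png

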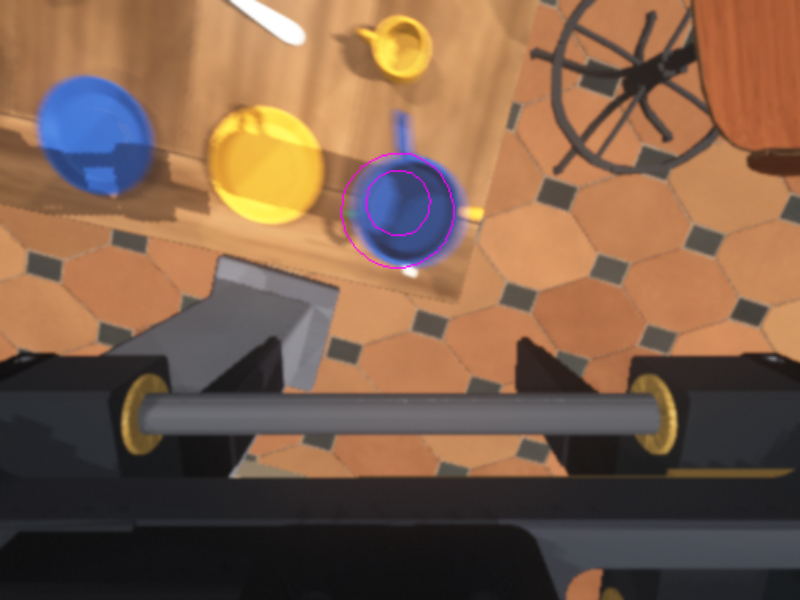

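The stack's top view shows the blue mouth at about (410,210). Handles: blue up (402,115), yellow right (475,213), white down (410,270), green left (350,213). The arm was still settling, so I'll take it again.

Run:
```python
from h import *; from cell import state,read_camera
import pickle
c=read_camera('wrist'); c=read_camera('wrist'); pickle.dump(c,open('w2.pkl','wb')); 
s=state(); print(s['eef_pos'],s['qvel'].round(3))
q=blob(c,(262,134),(100,80,20),(130,255,255))
m=np.zeros((384,512),np.uint8); cv2.drawContours(m,[q.reshape(-1,1,2)],-1,255,-1)
m=cv2.morphologyEx(m,cv2.MORPH_OPEN,cv2.getStructuringElement(2,(25,25)))
q=max(cv2.findContours(m,0,1)[0],key=len)[:,0]
X=back(c,cv2.convexHull(q)[:,0],198)[:,:2].astype(np.float32)
print(cv2.minEnclosingCircle(X),cv2.fitEllipse(X),q.min(0),q.max(0))
for k,S,lo,hi in(('blue',(60,90),(100,120,40),(130,255,255)),('yellow',(170,105),(15,150,120),(32,255,255))):
    q=blob(c,S,lo,hi); X=back(c,cv2.convexHull(q)[:,0],12)[:,:2].astype(np.float32)
    print(k,cv2.minEnclosingCircle(X))
f=c['frame'][...,::-1].copy(); cv2.drawContours(f,[cv2.convexHull(q)],-1,(255,0,255),1)
cv2.imwrite('pics/w2b.png',cv2.resize(f[40:200,130:330],(800,600)))
```

```text
[ 419.03210841 -286.12133579  288.88440655] [ 0.046 -0.026  0.029  0.005  0.002  0.021]
((475.9639892578125, -272.1379089355469), 31.6342830657959) ((476.1600341796875, -272.15380859375), (62.34062957763672, 62.9637336730957), 174.63165283203125) [221  97] [290 168]
blue ((451.3758239746094, 27.192665100097656), 52.67521286010742)
yellow ((471.3678894042969, -133.49615478515625), 55.51234817504883)
```

View pics/w2b.png

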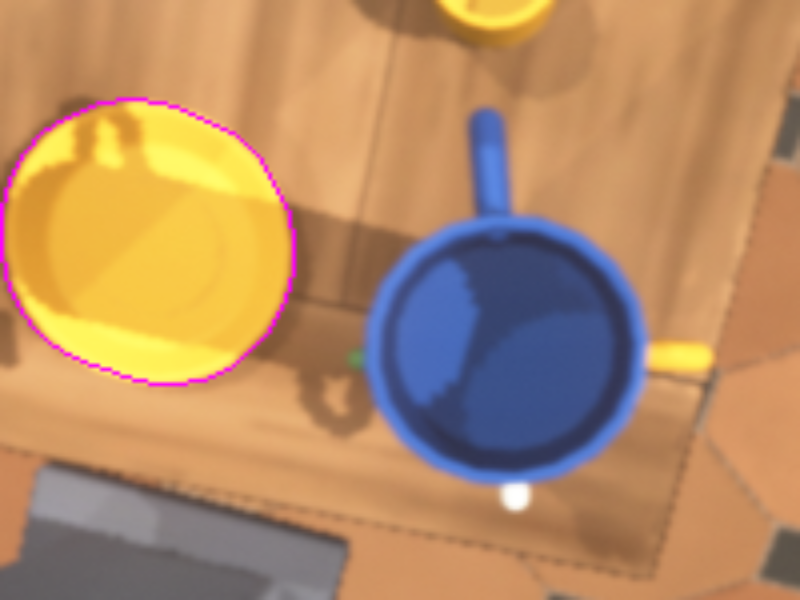

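The stack's top is at (476,-272) with radius 31.6, which agrees with the cup's size. I'm going above it now.

Run:
```python
from h import *; from cell import state
s=state(); go(s['eef_pos'],s['tcp_rot'],[(476,-272,250,-74),(476,-272,167,-74)])
```

```text
(476, -272, 250, -74) travel [0.0586, 0.0028, 0.0389] twist 0.0109
(476, -272, 167, -74) travel [0.0587, 0.0029, 0.1219] twist 0.0109
```

drive_tool(targets=[{"jaw": 1, "travel": [0.02, 0.001, 0.013], "twist": 0.01}, {"jaw": 1, "travel": [0.04, 0.002, 0.026], "twist": 0.01}, {"jaw": 1, "travel": [0.055, 0.003, 0.036], "twist": 0.01}, {"jaw": 1, "travel": [0.059, 0.003, 0.039], "twist": 0.01}, {"jaw": 1, "travel": [0.059, 0.003, 0.039], "twist": 0.01}, {"jaw": 1, "travel": [0.059, 0.003, 0.039], "twist": 0.01}, {"jaw": 1, "travel": [0.059, 0.003, 0.039], "twist": 0.01}, {"jaw": 1, "travel": [0.059, 0.003, 0.039], "twist": 0.01}])

```text
t: 2.97
eef_pos: [476.0, -271.2, 251.4]
tcp_rot: [3.141, -0.001, 0.281]
ft_force: [1.7, -0.3, 0.3]
opening: 1.0
grip_force: 0.0
```

Run:
```python
from h import *; from cell import state
s=state(); print(s['eef_pos'],s['qvel'].round(3));go(s['eef_pos'],s['tcp_rot'],[(476,-272,167,-74)])
```

```text
[ 476.00620018 -271.20363764  251.43751053] [-0.006  0.002 -0.002 -0.    -0.001  0.003]
(476, -272, 167, -74) travel [-0.0003, 0.0007, 0.0844] twist 0.0015
```

Descend, then close.

drive_tool(targets=[{"jaw": 1, "travel": [0, 0.001, 0.015], "twist": 0}, {"jaw": 1, "travel": [0, 0.001, 0.035], "twist": 0}, {"jaw": 1, "travel": [0, 0.001, 0.055], "twist": 0}, {"jaw": 1, "travel": [0, 0.001, 0.07], "twist": 0}, {"jaw": 1, "travel": [0, 0.001, 0.08], "twist": 0}, {"jaw": 1, "travel": [0, 0.001, 0.084], "twist": 0}, {"jaw": 1, "travel": [0, 0.001, 0.084], "twist": 0}, {"jaw": 1, "travel": [0, 0.001, 0.084], "twist": 0}])

```text
t: 3.63
eef_pos: [476.8, -272.4, 167.3]
tcp_rot: [3.141, -0.001, 0.281]
ft_force: [0.7, 0.3, 0.4]
opening: 0.996
grip_force: 0.0
```

drive_tool(targets=[{"jaw": 0.78, "travel": [0, 0, 0], "twist": 0}, {"jaw": 0.74, "travel": [0, 0, 0], "twist": 0}, {"jaw": 0.71, "travel": [0, 0, 0], "twist": 0}, {"jaw": 0.69, "travel": [0, 0, 0], "twist": 0}, {"jaw": 0.67, "travel": [0, 0, 0], "twist": 0}, {"jaw": 0.6, "travel": [0, 0, 0], "twist": 0}, {"jaw": 0.5, "travel": [0, 0, 0], "twist": 0}, {"jaw": 0.5, "travel": [0, 0, 0], "twist": 0}])

```text
t: 4.3
eef_pos: [476.7, -272.2, 166.8]
tcp_rot: [3.141, -0.0, 0.281]
ft_force: [-0.3, -0.2, 2.1]
opening: 0.666
grip_force: 30.0
```

drive_tool(targets=[{"jaw": 0.5, "travel": [0, 0, -0.002], "twist": 0}, {"jaw": 0.5, "travel": [0, 0, -0.006], "twist": 0}, {"jaw": 0.5, "travel": [0, 0, -0.012], "twist": 0}, {"jaw": 0.5, "travel": [0, 0, -0.02], "twist": 0}, {"jaw": 0.5, "travel": [0, 0, -0.03], "twist": 0}, {"jaw": 0.5, "travel": [0, 0, -0.038], "twist": 0}, {"jaw": 0.5, "travel": [0, 0, -0.04], "twist": 0}, {"jaw": 0.5, "travel": [0, 0, -0.04], "twist": 0}])

```text
t: 4.97
eef_pos: [476.9, -272.3, 207.6]
tcp_rot: [3.14, -0.001, 0.281]
ft_force: [1.3, -0.7, -2.0]
opening: 0.665
grip_force: 30.0
```

Run:
```python
from h import *; from cell import state,read_camera
s=state(); print(s['ft_force'],s['opening']);go(s['eef_pos'],s['tcp_rot'],[(465,-120,205,-74),(451,27,120,-74)])
```

```text
[ 1.30998484 -0.67123122 -2.002107  ] 0.6649357725034579
(465, -120, 205, -74) travel [0.0308, -0.1496, 0.0025] twist 0.0016
(451, 27, 120, -74) travel [0.058, -0.2948, 0.0873] twist 0.0016
```

drive_tool(targets=[{"jaw": 0.5, "travel": [0.002, -0.008, 0], "twist": 0}, {"jaw": 0.5, "travel": [0.005, -0.025, 0], "twist": 0}, {"jaw": 0.5, "travel": [0.009, -0.048, 0], "twist": 0}, {"jaw": 0.5, "travel": [0.014, -0.071, 0], "twist": 0}, {"jaw": 0.5, "travel": [0.019, -0.095, 0.002], "twist": 0}, {"jaw": 0.5, "travel": [0.023, -0.118, 0.005], "twist": 0}, {"jaw": 0.5, "travel": [0.028, -0.141, 0.01], "twist": 0}, {"jaw": 0.5, "travel": [0.032, -0.164, 0.02], "twist": 0}])

```text
t: 5.63
eef_pos: [461.3, -103.4, 186.8]
tcp_rot: [3.141, -0.001, 0.281]
ft_force: [0.3, -0.2, -1.4]
opening: 0.664
grip_force: 30.0
```

drive_tool(targets=[{"jaw": 0.5, "travel": [0.005, -0.023, 0.012], "twist": 0}, {"jaw": 0.5, "travel": [0.01, -0.046, 0.026], "twist": 0}, {"jaw": 0.5, "travel": [0.014, -0.069, 0.04], "twist": 0}, {"jaw": 0.5, "travel": [0.018, -0.09, 0.052], "twist": 0}, {"jaw": 0.5, "travel": [0.022, -0.108, 0.061], "twist": 0}, {"jaw": 0.5, "travel": [0.025, -0.122, 0.066], "twist": 0}, {"jaw": 0.5, "travel": [0.026, -0.129, 0.067], "twist": 0}, {"jaw": 0.5, "travel": [0.026, -0.131, 0.067], "twist": 0}])

```text
t: 6.3
eef_pos: [449.6, 28.9, 119.4]
tcp_rot: [-3.141, 0.001, 0.283]
ft_force: [0.2, -0.8, -0.6]
opening: 0.665
grip_force: 30.0
```

Run:
```python
from h import *; from cell import state,read_camera
read_camera('top')
for i in range(3): c=read_camera('top')
s=state(); print(s['eef_pos'],s['qvel'].round(3));go(s['eef_pos'],s['tcp_rot'],[(451,27,29.5,-74)])
cv2.imwrite('pics/t3.png',cv2.resize(c['frame'][...,::-1],(800,600)))
```

```text
[450.77305141  26.99104277 120.00939451] [-0.009  0.001 -0.003 -0.     0.001  0.001]
(451, 27, 29.5, -74) travel [0.0002, 0.0, 0.0905] twist 0.0012
```

drive_tool(targets=[{"jaw": 0.5, "travel": [0, 0, 0.012], "twist": 0}, {"jaw": 0.5, "travel": [0, 0, 0.03], "twist": 0}, {"jaw": 0.5, "travel": [0, 0, 0.05], "twist": 0}, {"jaw": 0.5, "travel": [0, 0, 0.066], "twist": 0}, {"jaw": 0.5, "travel": [0, 0, 0.078], "twist": 0}, {"jaw": 0.5, "travel": [0, 0, 0.085], "twist": 0}, {"jaw": 0.5, "travel": [0, 0, 0.088], "twist": 0}, {"jaw": 0.5, "travel": [0, 0, 0.089], "twist": 0}])

```text
t: 7.17
eef_pos: [450.8, 27.0, 30.6]
tcp_rot: [-3.141, 0.0, 0.28]
ft_force: [-1.1, -0.5, -1.0]
opening: 0.667
grip_force: 30.0
```

drive_tool(targets=[{"jaw": 0.5, "travel": [0, 0, 0.0005], "twist": 0}, {"jaw": 0.5, "travel": [0, 0, 0.001], "twist": 0}, {"jaw": 0.5, "travel": [0, 0, 0.001], "twist": 0}, {"jaw": 0.5, "travel": [0, 0, 0.0015], "twist": 0}, {"jaw": 0.5, "travel": [0, 0, 0.0015], "twist": 0}, {"jaw": 0.5, "travel": [0, 0, 0.0015], "twist": 0}])

```text
t: 7.67
eef_pos: [450.7, 27.4, 29.3]
tcp_rot: [3.142, -0.0, 0.281]
ft_force: [0.5, 0.5, -1.7]
opening: 0.665
grip_force: 30.0
```

drive_tool(targets=[{"jaw": 0.5, "travel": [0, 0, 0.0003], "twist": 0}, {"jaw": 0.5, "travel": [0, 0, 0.0006], "twist": 0}, {"jaw": 0.5, "travel": [0, 0, 0.0006], "twist": 0}])

```text
t: 7.92
eef_pos: [450.7, 27.4, 28.7]
tcp_rot: [3.142, -0.0, 0.281]
ft_force: [-0.7, 0.0, 3.5]
opening: 0.662
grip_force: 30.0
```

drive_tool(targets=[{"jaw": 0.5, "travel": [0, 0, 0.0003], "twist": 0}, {"jaw": 0.5, "travel": [0, 0, 0.0005], "twist": 0}, {"jaw": 0.5, "travel": [0, 0, 0.0005], "twist": 0}])

```text
t: 8.17
eef_pos: [450.7, 27.4, 28.7]
tcp_rot: [3.141, -0.001, 0.281]
ft_force: [-2.1, -0.5, 14.2]
opening: 0.666
grip_force: 30.0
```

Contact at 28.7. Ease off, open, rise.

drive_tool(targets=[{"jaw": 0.5, "travel": [0, 0, -0.0005], "twist": 0}, {"jaw": 0.68, "travel": [0, 0, -0.0005], "twist": 0}, {"jaw": 0.75, "travel": [0, 0, -0.0005], "twist": 0}, {"jaw": 0.85, "travel": [0, 0, -0.0005], "twist": 0}, {"jaw": 1, "travel": [0, 0, -0.0005], "twist": 0}, {"jaw": 1, "travel": [0, 0, -0.0005], "twist": 0}, {"jaw": 1, "travel": [0, 0, -0.001], "twist": 0}])

```text
t: 8.75
eef_pos: [450.6, 27.4, 28.9]
tcp_rot: [-3.141, 0.0, 0.281]
ft_force: [-0.6, 1.3, 0.0]
opening: 0.965
grip_force: 0.0
```

drive_tool(targets=[{"jaw": 1, "travel": [0, 0, -0.01], "twist": 0}, {"jaw": 1, "travel": [0, 0, -0.03], "twist": 0}, {"jaw": 1, "travel": [0, 0, -0.055], "twist": 0}, {"jaw": 1, "travel": [0, 0, -0.085], "twist": 0}, {"jaw": 1, "travel": [0, 0, -0.12], "twist": 0}, {"jaw": 1, "travel": [0, 0, -0.16], "twist": 0}, {"jaw": 1, "travel": [0, 0, -0.19], "twist": 0}, {"jaw": 1, "travel": [0, 0, -0.2], "twist": 0}])

```text
t: 9.42
eef_pos: [451.7, 27.4, 233.4]
tcp_rot: [3.139, -0.006, 0.281]
ft_force: [-0.5, 0.2, -0.6]
opening: 1.004
grip_force: 0.0
```

Run:
```python
from h import *; from cell import state,read_camera
import pickle
c=read_camera('wrist'); c=read_camera('wrist'); pickle.dump(c,open('w4.pkl','wb'))
s=state(); print(s['opening']);go(s['eef_pos'],s['tcp_rot'],[(440,-130,225,13),(416,-283,230,13)])
cv2.imwrite('pics/w4.png',c['frame'][...,::-1])
```

```text
0.9992051148025893
(440, -130, 225, 13) travel [-0.0544, 0.1481, 0.0059] twist -1.5168
(416, -283, 230, 13) travel [-0.1199, 0.2884, 0.0009] twist -1.5168
```

View pics/w4.png

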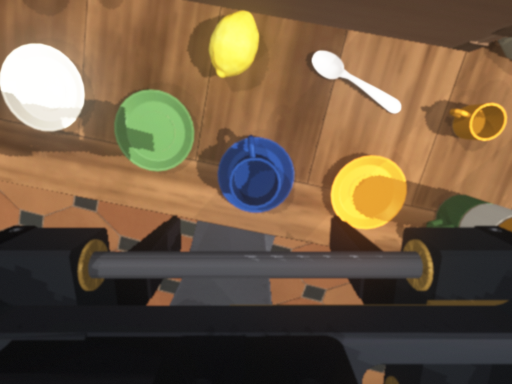

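The blue cup (255,175) stands in the blue saucer. The other saucers are white (42,86), green (154,130) and yellow (369,192), and the rest of the stack stands at the right edge. I'll measure the saucers again and return for yellow.

Run:
```python
from h import *; import pickle
from cell import state
c=pickle.load(open('w4.pkl','rb'))
for k,s,lo,hi in(('white',(42,80),(0,0,150),(180,70,255)),('green',(154,150),(40,80,50),(85,255,255)),('blue',(230,175),(100,120,40),(130,255,255)),('yellow',(350,192),(15,150,120),(32,255,255))):
    q=blob(c,s,lo,hi); X=back(c,cv2.convexHull(q)[:,0],12)[:,:2].astype(np.float32)
    print(k,np.round(cv2.minEnclosingCircle(X)[0]),cv2.minEnclosingCircle(X)[1],np.round(cv2.fitEllipse(X)[0]))
s=state();go(s['eef_pos'],s['tcp_rot'],[(460,-120,228,13),(476,-272,228,13)])
```

```text
white [485. 324.] 55.24420928955078 [485. 324.]
green [472. 174.] 53.363346099853516 [472. 174.]
blue [452.  27.] 53.33272171020508 [452.  26.]
yellow [ 471. -135.] 55.277488708496094 [ 471. -135.]
(460, -120, 228, 13) travel [-0.0324, 0.144, 0.003] twist -1.5168
(476, -272, 228, 13) travel [-0.0592, 0.2945, 0.0031] twist -1.5168
```

drive_tool(targets=[{"jaw": 1, "travel": [-0.059, 0.294, 0.003], "twist": -0.95}, {"jaw": 1, "travel": [-0.059, 0.294, 0.003], "twist": -0.95}, {"jaw": 1, "travel": [-0.059, 0.294, 0.003], "twist": -0.95}, {"jaw": 1, "travel": [-0.059, 0.294, 0.003], "twist": -0.95}, {"jaw": 1, "travel": [-0.059, 0.294, 0.003], "twist": -0.95}, {"jaw": 1, "travel": [-0.059, 0.294, 0.003], "twist": -0.95}, {"jaw": 1, "travel": [-0.059, 0.294, 0.003], "twist": -0.95}, {"jaw": 1, "travel": [-0.059, 0.294, 0.003], "twist": -0.95}])

```text
t: 10.18
eef_pos: [474.7, -273.3, 224.1]
tcp_rot: [-3.139, -0.001, 1.196]
ft_force: [-0.3, 0.2, 0.6]
opening: 0.999
grip_force: 0.0
```

drive_tool(targets=[{"jaw": 1, "travel": [0, 0, 0], "twist": -0.12}, {"jaw": 1, "travel": [0, 0, 0], "twist": -0.24}, {"jaw": 1, "travel": [0, 0, 0], "twist": -0.36}, {"jaw": 1, "travel": [0, 0, 0], "twist": -0.48}, {"jaw": 1, "travel": [0, 0, 0], "twist": -0.567}, {"jaw": 1, "travel": [0, 0, 0], "twist": -0.567}, {"jaw": 1, "travel": [0, 0, 0], "twist": -0.567}, {"jaw": 1, "travel": [0, 0, 0], "twist": -0.567}])

```text
t: 10.85
eef_pos: [475.2, -271.3, 225.1]
tcp_rot: [-3.141, -0.001, 1.755]
ft_force: [0.4, -0.3, -0.5]
opening: 1.001
grip_force: 0.0
```

Run:
```python
from h import *; from cell import state,read_camera
import pickle
c=read_camera('wrist'); pickle.dump(c,open('w5.pkl','wb'))
t=read_camera('top'); pickle.dump(t,open('t5.pkl','wb'))
s=state(); print(s['qvel'].round(3));go(s['eef_pos'],s['tcp_rot'],[(476,-272,119,13)])
cv2.imwrite('pics/w5.png',c['frame'][...,::-1])
```

```text
[-0.001 -0.004 -0.003 -0.001  0.002 -0.01 ]
(476, -272, 119, 13) travel [-0.0008, 0.0006, 0.1065] twist -0.0418
```

drive_tool(targets=[{"jaw": 1, "travel": [-0.001, 0.001, 0.015], "twist": -0.04}, {"jaw": 1, "travel": [-0.001, 0.001, 0.04], "twist": -0.04}, {"jaw": 1, "travel": [-0.001, 0.001, 0.065], "twist": -0.04}, {"jaw": 1, "travel": [-0.001, 0.001, 0.085], "twist": -0.04}, {"jaw": 1, "travel": [-0.001, 0.001, 0.1], "twist": -0.04}, {"jaw": 1, "travel": [-0.001, 0.001, 0.106], "twist": -0.04}, {"jaw": 1, "travel": [-0.001, 0.001, 0.106], "twist": -0.04}, {"jaw": 1, "travel": [-0.001, 0.001, 0.106], "twist": -0.04}])

```text
t: 11.62
eef_pos: [476.8, -272.4, 120.4]
tcp_rot: [3.141, 0.0, 1.797]
ft_force: [-0.1, -0.4, 0.5]
opening: 1.0
grip_force: 0.0
```

drive_tool(targets=[{"jaw": 0.78, "travel": [0, 0, 0], "twist": 0}, {"jaw": 0.74, "travel": [0, 0, 0], "twist": 0}, {"jaw": 0.71, "travel": [0, 0, 0], "twist": 0}, {"jaw": 0.69, "travel": [0, 0, 0], "twist": 0}, {"jaw": 0.67, "travel": [0, 0, 0], "twist": 0}, {"jaw": 0.6, "travel": [0, 0, 0], "twist": 0}, {"jaw": 0.5, "travel": [0, 0, 0], "twist": 0}, {"jaw": 0.5, "travel": [0, 0, 0], "twist": 0}])

```text
t: 12.28
eef_pos: [476.6, -272.3, 120.2]
tcp_rot: [3.141, 0.0, 1.798]
ft_force: [-1.1, -0.5, 1.8]
opening: 0.655
grip_force: 30.0
```

drive_tool(targets=[{"jaw": 0.5, "travel": [0, 0, -0.002], "twist": 0}, {"jaw": 0.5, "travel": [0, 0, -0.006], "twist": 0}, {"jaw": 0.5, "travel": [0, 0, -0.012], "twist": 0}, {"jaw": 0.5, "travel": [0, 0, -0.02], "twist": 0}, {"jaw": 0.5, "travel": [0, 0, -0.03], "twist": 0}, {"jaw": 0.5, "travel": [0, 0, -0.038], "twist": 0}, {"jaw": 0.5, "travel": [0, 0, -0.04], "twist": 0}, {"jaw": 0.5, "travel": [0, 0, -0.04], "twist": 0}])

```text
t: 12.95
eef_pos: [476.8, -272.4, 161.0]
tcp_rot: [3.14, 0.001, 1.798]
ft_force: [-0.2, 0.4, -2.0]
opening: 0.653
grip_force: 29.9
```

drive_tool(targets=[{"jaw": 0.5, "travel": [0.008, 0.002, 0], "twist": 0}, {"jaw": 0.5, "travel": [0.03, 0.006, 0], "twist": 0}, {"jaw": 0.5, "travel": [0.055, 0.01, 0], "twist": 0}, {"jaw": 0.5, "travel": [0.08, 0.015, 0], "twist": 0}, {"jaw": 0.5, "travel": [0.105, 0.02, 0.0], "twist": 0}, {"jaw": 0.5, "travel": [0.124, 0.023, 0.01], "twist": 0}, {"jaw": 0.5, "travel": [0.133, 0.025, 0.02], "twist": 0}, {"jaw": 0.5, "travel": [0.135, 0.025, 0.03], "twist": 0}])

```text
t: 13.62
eef_pos: [470.1, -132.8, 129.5]
tcp_rot: [-3.141, -0.001, 1.8]
ft_force: [0.5, -0.3, -1.7]
opening: 0.656
grip_force: 29.9
```

Run:
```python
from h import *; from cell import state,read_camera
for i in range(3): t=read_camera('top')
s=state(); print(s['qvel'].round(3));go(s['eef_pos'],s['tcp_rot'],[(471,-135,31.5,13)])
```

```text
[-0.013 -0.014 -0.022 -0.002  0.011 -0.004]
(471, -135, 31.5, 13) travel [-0.0009, 0.0008, 0.098] twist 0.0008
```

drive_tool(targets=[{"jaw": 0.5, "travel": [-0.001, 0.001, 0.012], "twist": 0}, {"jaw": 0.5, "travel": [-0.001, 0.001, 0.03], "twist": 0}, {"jaw": 0.5, "travel": [-0.001, 0.001, 0.052], "twist": 0}, {"jaw": 0.5, "travel": [-0.001, 0.001, 0.072], "twist": 0}, {"jaw": 0.5, "travel": [-0.001, 0.001, 0.086], "twist": 0}, {"jaw": 0.5, "travel": [-0.001, 0.001, 0.095], "twist": 0}, {"jaw": 0.5, "travel": [-0.001, 0.001, 0.098], "twist": 0}, {"jaw": 0.5, "travel": [-0.001, 0.001, 0.098], "twist": 0}])

```text
t: 14.43
eef_pos: [471.8, -136.0, 31.9]
tcp_rot: [-3.141, -0.0, 1.797]
ft_force: [-0.9, -0.1, -1.6]
opening: 0.659
grip_force: 29.9
```

drive_tool(targets=[{"jaw": 0.5, "travel": [0, 0, 0.0003], "twist": 0}, {"jaw": 0.5, "travel": [0, 0, 0.0006], "twist": 0}, {"jaw": 0.5, "travel": [0, 0, 0.0006], "twist": 0}, {"jaw": 0.5, "travel": [0, 0, 0.0006], "twist": 0}])

```text
t: 14.77
eef_pos: [472.0, -135.9, 32.0]
tcp_rot: [3.141, 0.001, 1.798]
ft_force: [0.1, 0.5, -1.4]
opening: 0.654
grip_force: 29.9
```

drive_tool(targets=[{"jaw": 0.5, "travel": [0, 0, 0.0003], "twist": 0}, {"jaw": 0.5, "travel": [0, 0, 0.0006], "twist": 0}, {"jaw": 0.5, "travel": [0, 0, 0.0006], "twist": 0}, {"jaw": 0.5, "travel": [0, 0, 0.0006], "twist": 0}])

```text
t: 15.1
eef_pos: [471.8, -135.8, 30.8]
tcp_rot: [3.142, -0.0, 1.798]
ft_force: [0.1, 0.4, -1.7]
opening: 0.654
grip_force: 29.9
```

drive_tool(targets=[{"jaw": 0.5, "travel": [0, 0, 0.0003], "twist": 0}, {"jaw": 0.5, "travel": [0, 0, 0.0006], "twist": 0}, {"jaw": 0.5, "travel": [0, 0, 0.0006], "twist": 0}, {"jaw": 0.5, "travel": [0, 0, 0.0006], "twist": 0}])

```text
t: 15.43
eef_pos: [471.8, -135.8, 30.2]
tcp_rot: [3.141, -0.0, 1.798]
ft_force: [-0.1, 0.2, -0.3]
opening: 0.653
grip_force: 29.9
```

drive_tool(targets=[{"jaw": 0.5, "travel": [0, 0, 0.0003], "twist": 0}, {"jaw": 0.5, "travel": [0, 0, 0.0003], "twist": 0}, {"jaw": 0.5, "travel": [0, 0, 0.0003], "twist": 0}])

```text
t: 15.68
eef_pos: [471.8, -135.9, 30.2]
tcp_rot: [3.141, 0.0, 1.798]
ft_force: [-2.0, -0.4, 5.0]
opening: 0.654
grip_force: 30.0
```

Seated. Release and rise.

drive_tool(targets=[{"jaw": 0.68, "travel": [0, 0, 0], "twist": 0}, {"jaw": 0.72, "travel": [0, 0, 0], "twist": 0}, {"jaw": 0.78, "travel": [0, 0, 0], "twist": 0}, {"jaw": 0.9, "travel": [0, 0, 0], "twist": 0}, {"jaw": 1, "travel": [0, 0, 0], "twist": 0}, {"jaw": 1, "travel": [0, 0, 0], "twist": 0}, {"jaw": 1, "travel": [0, 0, -0.001], "twist": 0}])

```text
t: 16.27
eef_pos: [471.7, -135.8, 30.8]
tcp_rot: [-3.141, -0.0, 1.798]
ft_force: [-0.3, -0.8, -0.0]
opening: 0.981
grip_force: 0.0
```

drive_tool(targets=[{"jaw": 1, "travel": [0, 0, -0.01], "twist": 0}, {"jaw": 1, "travel": [0, 0, -0.03], "twist": 0}, {"jaw": 1, "travel": [0, 0, -0.055], "twist": 0}, {"jaw": 1, "travel": [0, 0, -0.085], "twist": 0}, {"jaw": 1, "travel": [0, 0, -0.12], "twist": 0.12}, {"jaw": 1, "travel": [0, 0, -0.16], "twist": 0.24}, {"jaw": 1, "travel": [0, 0, -0.18], "twist": 0.36}, {"jaw": 1, "travel": [0, 0, -0.18], "twist": 0.48}])

```text
t: 16.93
eef_pos: [473.0, -136.3, 216.2]
tcp_rot: [3.134, 0.001, 1.312]
ft_force: [0.9, 0.1, -0.3]
opening: 1.001
grip_force: 0.0
```

Run:
```python
from h import *; from cell import state
s=state(); go(s['eef_pos'],s['tcp_rot'],[(416,-289,210,-70),(476,-272,210,-70)])
```

```text
(416, -289, 210, -70) travel [-0.1622, -0.0161, 0.0063] twist 0.9629
(476, -272, 210, -70) travel [-0.1304, 0.0375, 0.0067] twist 0.9629
```

drive_tool(targets=[{"jaw": 1, "travel": [-0.05, -0.005, 0.006], "twist": 0.12}, {"jaw": 1, "travel": [-0.08, -0.01, 0.006], "twist": 0.24}, {"jaw": 1, "travel": [-0.11, -0.012, 0.006], "twist": 0.36}, {"jaw": 1, "travel": [-0.14, -0.015, 0.006], "twist": 0.48}, {"jaw": 1, "travel": [-0.162, -0.016, 0.006], "twist": 0.6}, {"jaw": 1, "travel": [-0.162, -0.016, 0.006], "twist": 0.72}, {"jaw": 1, "travel": [-0.162, -0.016, 0.006], "twist": 0.84}, {"jaw": 1, "travel": [-0.162, -0.016, 0.006], "twist": 0.963}])

```text
t: 17.6
eef_pos: [415.3, -289.0, 205.6]
tcp_rot: [3.141, -0.0, 0.348]
ft_force: [0.5, 0.4, 0.1]
opening: 0.995
grip_force: 0.0
```

Run:
```python
from h import *; from cell import state,read_camera
for i in range(3): c=read_camera('wrist')
s=state(); print(s['qvel'].round(3))
p=proj(c,[476,-272,104])[0]; print(p)
f=c['frame'][...,::-1].copy(); t=np.linspace(0,2*np.pi,60)
for dx,col in((0,(255,0,255)),):
    cv2.polylines(f,[np.int32(proj(c,np.c_[476+32*np.cos(t),-272+32*np.sin(t),104+0*t]))],True,col,1)
q=blob(c,p+[0,-38*0],(0,0,150),(180,70,255))
cv2.imwrite('pics/w6.png',cv2.resize(f,(800,600)))
go(s['eef_pos'],s['tcp_rot'],[(476,-272,150,-70),(476,-272,72,-70)])
```

```text
[ 0.003  0.004  0.001 -0.001 -0.005 -0.052]
[260.29903437 129.8798645 ]
(476, -272, 150, -70) travel [0.0624, 0.0056, 0.0555] twist 0.0088
(476, -272, 72, -70) travel [0.0624, 0.0056, 0.1335] twist 0.0088
```

View pics/w6.png

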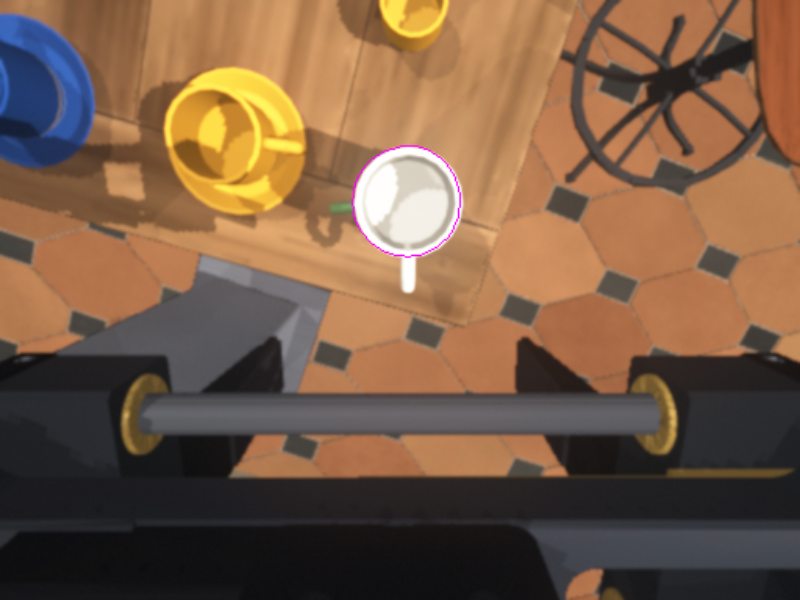

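The predicted circle lies right on the white rim (408,202), so the stack hasn't moved. The white handle points down (408,270), the green one left (340,208), and the yellow cup stands on its saucer. Now I'll grip white.

drive_tool(targets=[{"jaw": 1, "travel": [0.02, 0.002, 0.015], "twist": 0.01}, {"jaw": 1, "travel": [0.045, 0.004, 0.035], "twist": 0.01}, {"jaw": 1, "travel": [0.06, 0.005, 0.05], "twist": 0.01}, {"jaw": 1, "travel": [0.062, 0.006, 0.056], "twist": 0.01}, {"jaw": 1, "travel": [0.062, 0.006, 0.056], "twist": 0.01}, {"jaw": 1, "travel": [0.062, 0.006, 0.056], "twist": 0.01}, {"jaw": 1, "travel": [0.062, 0.006, 0.056], "twist": 0.01}])

```text
t: 18.33
eef_pos: [475.5, -273.1, 149.9]
tcp_rot: [3.141, -0.0, 0.346]
ft_force: [0.9, -0.3, 0.4]
opening: 1.0
grip_force: 0.0
```

drive_tool(targets=[{"jaw": 1, "travel": [0, 0, 0.012], "twist": 0}, {"jaw": 1, "travel": [0, 0, 0.03], "twist": 0}, {"jaw": 1, "travel": [0, 0, 0.05], "twist": 0}, {"jaw": 1, "travel": [0, 0, 0.066], "twist": 0}, {"jaw": 1, "travel": [0, 0, 0.074], "twist": 0}, {"jaw": 1, "travel": [0, 0, 0.077], "twist": 0}, {"jaw": 1, "travel": [0, 0, 0.077], "twist": 0}, {"jaw": 1, "travel": [0, 0, 0.077], "twist": 0}])

```text
t: 19.0
eef_pos: [476.1, -273.2, 72.9]
tcp_rot: [3.141, -0.001, 0.345]
ft_force: [0.0, -0.3, 0.9]
opening: 1.003
grip_force: 0.0
```

drive_tool(targets=[{"jaw": 0.78, "travel": [0, 0, 0], "twist": 0}, {"jaw": 0.74, "travel": [0, 0, 0], "twist": 0}, {"jaw": 0.71, "travel": [0, 0, 0], "twist": 0}, {"jaw": 0.69, "travel": [0, 0, 0], "twist": 0}, {"jaw": 0.67, "travel": [0, 0, 0], "twist": 0}, {"jaw": 0.6, "travel": [0, 0, 0], "twist": 0}, {"jaw": 0.5, "travel": [0, 0, 0], "twist": 0}, {"jaw": 0.5, "travel": [0, 0, 0], "twist": 0}])

```text
t: 19.67
eef_pos: [476.0, -272.8, 72.0]
tcp_rot: [3.142, -0.0, 0.345]
ft_force: [-0.3, 0.6, 1.5]
opening: 0.657
grip_force: 30.0
```

drive_tool(targets=[{"jaw": 0.5, "travel": [0, 0, -0.002], "twist": 0}, {"jaw": 0.5, "travel": [0, 0, -0.006], "twist": 0}, {"jaw": 0.5, "travel": [0, 0, -0.012], "twist": 0}, {"jaw": 0.5, "travel": [0, 0, -0.02], "twist": 0}, {"jaw": 0.5, "travel": [0, 0, -0.035], "twist": 0}, {"jaw": 0.5, "travel": [0, 0, -0.052], "twist": 0}, {"jaw": 0.5, "travel": [0, 0, -0.065], "twist": 0}, {"jaw": 0.5, "travel": [0, 0, -0.07], "twist": 0}])

```text
t: 20.33
eef_pos: [476.5, -273.1, 144.3]
tcp_rot: [3.139, -0.002, 0.345]
ft_force: [-0.4, 0.3, -1.4]
opening: 0.654
grip_force: 30.0
```

drive_tool(targets=[{"jaw": 0.5, "travel": [0.003, -0.007, 0], "twist": 0}, {"jaw": 0.5, "travel": [0.009, -0.023, 0], "twist": 0}, {"jaw": 0.5, "travel": [0.018, -0.047, 0], "twist": 0}, {"jaw": 0.5, "travel": [0.026, -0.07, 0], "twist": 0}, {"jaw": 0.5, "travel": [0.035, -0.094, 0], "twist": 0}, {"jaw": 0.5, "travel": [0.044, -0.117, 0], "twist": 0}, {"jaw": 0.5, "travel": [0.053, -0.14, 0], "twist": 0}, {"jaw": 0.5, "travel": [0.062, -0.164, 0], "twist": 0}])

```text
t: 21.0
eef_pos: [478.3, -95.8, 141.3]
tcp_rot: [-3.141, 0.001, 0.345]
ft_force: [1.0, 0.2, -2.0]
opening: 0.657
grip_force: 30.0
```

drive_tool(targets=[{"jaw": 0.5, "travel": [0.01, -0.025, 0], "twist": 0}, {"jaw": 0.5, "travel": [0.019, -0.051, 0], "twist": 0}, {"jaw": 0.5, "travel": [0.029, -0.076, 0], "twist": 0}, {"jaw": 0.5, "travel": [0.038, -0.101, 0], "twist": 0}, {"jaw": 0.5, "travel": [0.048, -0.126, 0], "twist": 0}, {"jaw": 0.5, "travel": [0.057, -0.152, 0], "twist": 0}, {"jaw": 0.5, "travel": [0.067, -0.177, 0], "twist": 0}, {"jaw": 0.5, "travel": [0.076, -0.202, 0], "twist": 0}])

```text
t: 21.67
eef_pos: [481.3, 120.1, 141.3]
tcp_rot: [-3.141, 0.001, 0.345]
ft_force: [-0.4, -0.7, -2.6]
opening: 0.657
grip_force: 30.0
```

drive_tool(targets=[{"jaw": 0.5, "travel": [0.01, -0.025, 0], "twist": 0}, {"jaw": 0.5, "travel": [0.019, -0.051, 0], "twist": 0}, {"jaw": 0.5, "travel": [0.029, -0.076, 0], "twist": 0}, {"jaw": 0.5, "travel": [0.038, -0.101, 0], "twist": 0}, {"jaw": 0.5, "travel": [0.048, -0.126, 0], "twist": 0}, {"jaw": 0.5, "travel": [0.058, -0.154, 0], "twist": 0}, {"jaw": 0.5, "travel": [0.067, -0.178, 0], "twist": 0}, {"jaw": 0.5, "travel": [0.072, -0.193, 0], "twist": 0}])

```text
t: 22.33
eef_pos: [483.8, 326.7, 141.2]
tcp_rot: [-3.141, 0.001, 0.346]
ft_force: [-0.1, 0.1, -2.0]
opening: 0.654
grip_force: 30.0
```

Run:
```python
from h import *; from cell import state,read_camera
for i in range(5): t=read_camera('top')
s=state(); print(s['qvel'].round(3),s['eef_pos']);go(s['eef_pos'],s['tcp_rot'],[(485,324,31.5,-70)])
```

```text
[-0.012 -0.006 -0.001  0.001 -0.001  0.002] [484.24807509 323.4991587  141.54491987]
(485, 324, 31.5, -70) travel [0.001, -0.0002, 0.11] twist -0.0044
```

drive_tool(targets=[{"jaw": 0.5, "travel": [0.001, 0, 0.012], "twist": 0}, {"jaw": 0.5, "travel": [0.001, 0, 0.035], "twist": 0}, {"jaw": 0.5, "travel": [0.001, 0, 0.06], "twist": 0}, {"jaw": 0.5, "travel": [0.001, 0, 0.082], "twist": 0}, {"jaw": 0.5, "travel": [0.001, 0, 0.098], "twist": 0}, {"jaw": 0.5, "travel": [0.001, 0, 0.107], "twist": 0}, {"jaw": 0.5, "travel": [0.001, 0, 0.11], "twist": 0}, {"jaw": 0.5, "travel": [0.001, 0, 0.11], "twist": 0}])

```text
t: 23.25
eef_pos: [485.6, 324.1, 31.4]
tcp_rot: [3.141, 0.001, 0.344]
ft_force: [-0.3, 1.1, -1.3]
opening: 0.651
grip_force: 30.0
```

drive_tool(targets=[{"jaw": 0.5, "travel": [0, 0, 0.0003], "twist": 0}, {"jaw": 0.5, "travel": [0, 0, 0.0006], "twist": 0}, {"jaw": 0.5, "travel": [0, 0, 0.0006], "twist": 0}, {"jaw": 0.5, "travel": [0, 0, 0.0006], "twist": 0}])

```text
t: 23.58
eef_pos: [485.9, 324.8, 32.0]
tcp_rot: [-3.141, -0.001, 0.345]
ft_force: [-0.9, -0.3, -1.5]
opening: 0.657
grip_force: 30.0
```

drive_tool(targets=[{"jaw": 0.5, "travel": [0, 0, 0.0003], "twist": 0}, {"jaw": 0.5, "travel": [0, 0, 0.0006], "twist": 0}, {"jaw": 0.5, "travel": [0, 0, 0.0006], "twist": 0}, {"jaw": 0.5, "travel": [0, 0, 0.0006], "twist": 0}])

```text
t: 23.92
eef_pos: [485.6, 324.7, 30.8]
tcp_rot: [-3.142, -0.0, 0.345]
ft_force: [-0.5, -0.4, -2.2]
opening: 0.652
grip_force: 30.0
```

drive_tool(targets=[{"jaw": 0.5, "travel": [0, 0, 0.0003], "twist": 0}, {"jaw": 0.5, "travel": [0, 0, 0.0006], "twist": 0}, {"jaw": 0.5, "travel": [0, 0, 0.0006], "twist": 0}, {"jaw": 0.5, "travel": [0, 0, 0.0006], "twist": 0}])

```text
t: 24.25
eef_pos: [485.6, 324.7, 30.1]
tcp_rot: [-3.142, 0.0, 0.345]
ft_force: [-0.5, -0.6, -2.1]
opening: 0.652
grip_force: 30.0
```

drive_tool(targets=[{"jaw": 0.5, "travel": [0, 0, 0.0003], "twist": 0}, {"jaw": 0.5, "travel": [0, 0, 0.0005], "twist": 0}, {"jaw": 0.5, "travel": [0, 0, 0.0005], "twist": 0}, {"jaw": 0.5, "travel": [0, 0, 0.0005], "twist": 0}])

```text
t: 24.58
eef_pos: [485.6, 324.7, 30.0]
tcp_rot: [-3.142, -0.0, 0.345]
ft_force: [-1.5, -0.7, 4.9]
opening: 0.658
grip_force: 30.0
```

drive_tool(targets=[{"jaw": 0.5, "travel": [0, 0, 0.0003], "twist": 0}, {"jaw": 0.5, "travel": [0, 0, 0.0003], "twist": 0}, {"jaw": 0.5, "travel": [0, 0, 0.0003], "twist": 0}])

```text
t: 24.83
eef_pos: [485.6, 324.7, 30.0]
tcp_rot: [-3.141, -0.0, 0.345]
ft_force: [-3.4, -1.0, 9.7]
opening: 0.654
grip_force: 30.0
```

drive_tool(targets=[{"jaw": 0.5, "travel": [0, 0, -0.0003], "twist": 0}, {"jaw": 0.68, "travel": [0, 0, -0.0003], "twist": 0}, {"jaw": 0.72, "travel": [0, 0, -0.0003], "twist": 0}, {"jaw": 0.8, "travel": [0, 0, -0.0003], "twist": 0}, {"jaw": 1, "travel": [0, 0, -0.0003], "twist": 0}, {"jaw": 1, "travel": [0, 0, -0.0003], "twist": 0}, {"jaw": 1, "travel": [0, 0, -0.0003], "twist": 0}, {"jaw": 1, "travel": [0, 0, -0.001], "twist": 0}])

```text
t: 25.5
eef_pos: [485.5, 324.6, 30.2]
tcp_rot: [-3.142, 0.0, 0.345]
ft_force: [0.4, 0.5, 0.1]
opening: 0.982
grip_force: 0.0
```

drive_tool(targets=[{"jaw": 1, "travel": [0, 0, -0.01], "twist": 0}, {"jaw": 1, "travel": [0, 0, -0.03], "twist": 0}, {"jaw": 1, "travel": [0, 0, -0.055], "twist": 0}, {"jaw": 1, "travel": [0, 0, -0.085], "twist": 0}, {"jaw": 1, "travel": [0, 0, -0.12], "twist": 0}, {"jaw": 1, "travel": [0, 0, -0.14], "twist": -0.12}, {"jaw": 1, "travel": [0, 0, -0.15], "twist": -0.24}, {"jaw": 1, "travel": [0, 0, -0.15], "twist": -0.36}])

```text
t: 26.17
eef_pos: [486.4, 325.1, 184.2]
tcp_rot: [3.14, -0.005, 0.711]
ft_force: [-0.2, -0.1, -0.6]
opening: 1.0
grip_force: 0.0
```

Run:
```python
from h import *; from cell import state
s=state(); go(s['eef_pos'],s['tcp_rot'],[(480,30,180,26),(476,-272,180,26)])
```

```text
(480, 30, 180, 26) travel [-0.1974, 0.2195, 0.0034] twist -1.3139
(476, -272, 180, 26) travel [-0.3974, 0.4458, 0.0026] twist -1.3139
```

drive_tool(targets=[{"jaw": 1, "travel": [-0.024, 0.027, 0.003], "twist": -0.11}, {"jaw": 1, "travel": [-0.049, 0.054, 0.003], "twist": -0.22}, {"jaw": 1, "travel": [-0.073, 0.081, 0.003], "twist": -0.33}, {"jaw": 1, "travel": [-0.098, 0.109, 0.003], "twist": -0.44}, {"jaw": 1, "travel": [-0.123, 0.136, 0.003], "twist": -0.55}, {"jaw": 1, "travel": [-0.148, 0.164, 0.003], "twist": -0.66}, {"jaw": 1, "travel": [-0.173, 0.192, 0.003], "twist": -0.78}, {"jaw": 1, "travel": [-0.197, 0.22, 0.003], "twist": -0.9}])

```text
t: 26.83
eef_pos: [477.8, 32.7, 178.2]
tcp_rot: [3.141, 0.0, 1.59]
ft_force: [0.4, -0.1, 0.1]
opening: 1.0
grip_force: 0.0
```

drive_tool(targets=[{"jaw": 1, "travel": [-0.038, -0.002, 0], "twist": -0.1}, {"jaw": 1, "travel": [-0.076, -0.004, 0], "twist": -0.2}, {"jaw": 1, "travel": [-0.114, -0.006, 0], "twist": -0.3}, {"jaw": 1, "travel": [-0.152, -0.008, 0], "twist": -0.414}, {"jaw": 1, "travel": [-0.19, -0.01, 0], "twist": -0.414}, {"jaw": 1, "travel": [-0.228, -0.012, 0], "twist": -0.414}, {"jaw": 1, "travel": [-0.266, -0.014, 0], "twist": -0.414}, {"jaw": 1, "travel": [-0.302, -0.016, 0], "twist": -0.414}])

```text
t: 27.5
eef_pos: [465.8, -270.0, 178.2]
tcp_rot: [3.141, 0.001, 1.998]
ft_force: [0.8, -0.2, 0.9]
opening: 1.002
grip_force: 0.0
```

Run:
```python
from h import *; from cell import state,read_camera
for i in range(6): t=read_camera('top')
import pickle; pickle.dump(t,open('t7.pkl','wb'))
s=state(); print(s['qvel'].round(3));go(s['eef_pos'],s['tcp_rot'],[(476,-272,24.5,26)])
```

```text
[ 0.015 -0.002  0.002 -0.    -0.003 -0.004]
(476, -272, 24.5, 26) travel [-0.0087, 0.0069, 0.1532] twist -0.0262
```

drive_tool(targets=[{"jaw": 1, "travel": [-0.009, 0.007, 0.015], "twist": -0.026}, {"jaw": 1, "travel": [-0.009, 0.007, 0.045], "twist": -0.026}, {"jaw": 1, "travel": [-0.009, 0.007, 0.07], "twist": -0.026}, {"jaw": 1, "travel": [-0.009, 0.007, 0.085], "twist": -0.026}, {"jaw": 1, "travel": [-0.009, 0.007, 0.09], "twist": -0.026}, {"jaw": 1, "travel": [-0.009, 0.007, 0.09], "twist": -0.026}, {"jaw": 1, "travel": [-0.009, 0.007, 0.09], "twist": -0.026}])

```text
t: 28.38
eef_pos: [476.9, -272.6, 88.1]
tcp_rot: [3.141, 0.001, 2.025]
ft_force: [0.2, 0.8, -0.3]
opening: 1.0
grip_force: 0.0
```

Run:
```python
from h import *; from cell import state,read_camera
s=state(); print(s['qvel'].round(3),s['eef_pos']);go(s['eef_pos'],s['tcp_rot'],[(476,-272,24.5,26)])
```

```text
[-0.005 -0.014 -0.008  0.002 -0.    -0.002] [ 476.87343439 -272.59702354   88.12127998]
(476, -272, 24.5, 26) travel [0.001, -0.0005, 0.0636] twist 0.0005
```

drive_tool(targets=[{"jaw": 1, "travel": [0.001, 0, 0.012], "twist": 0}, {"jaw": 1, "travel": [0.001, 0, 0.028], "twist": 0}, {"jaw": 1, "travel": [0.001, 0, 0.044], "twist": 0}, {"jaw": 1, "travel": [0.001, 0, 0.055], "twist": 0}, {"jaw": 1, "travel": [0.001, 0, 0.061], "twist": 0}, {"jaw": 1, "travel": [0.001, 0, 0.063], "twist": 0}, {"jaw": 1, "travel": [0.001, 0, 0.063], "twist": 0}, {"jaw": 1, "travel": [0.001, 0, 0.063], "twist": 0}])

```text
t: 29.05
eef_pos: [476.3, -272.4, 25.0]
tcp_rot: [3.141, 0.001, 2.024]
ft_force: [0.1, -0.1, 0.1]
opening: 1.0
grip_force: 0.0
```

drive_tool(targets=[{"jaw": 0.78, "travel": [0, 0, 0], "twist": 0}, {"jaw": 0.74, "travel": [0, 0, 0], "twist": 0}, {"jaw": 0.71, "travel": [0, 0, 0], "twist": 0}, {"jaw": 0.69, "travel": [0, 0, 0], "twist": 0}, {"jaw": 0.67, "travel": [0, 0, 0], "twist": 0}, {"jaw": 0.6, "travel": [0, 0, 0], "twist": 0}, {"jaw": 0.5, "travel": [0, 0, 0], "twist": 0}, {"jaw": 0.5, "travel": [0, 0, 0], "twist": 0}])

```text
t: 29.72
eef_pos: [475.9, -272.2, 24.4]
tcp_rot: [3.142, -0.0, 2.024]
ft_force: [-0.6, -0.9, 1.7]
opening: 0.656
grip_force: 30.0
```

drive_tool(targets=[{"jaw": 0.5, "travel": [0, 0, -0.002], "twist": 0}, {"jaw": 0.5, "travel": [0, 0, -0.008], "twist": 0}, {"jaw": 0.5, "travel": [0, 0, -0.02], "twist": 0}, {"jaw": 0.5, "travel": [0, 0, -0.04], "twist": 0}, {"jaw": 0.5, "travel": [0, 0, -0.065], "twist": 0}, {"jaw": 0.5, "travel": [0, 0, -0.09], "twist": 0}, {"jaw": 0.5, "travel": [0, 0, -0.108], "twist": 0}, {"jaw": 0.5, "travel": [0, 0, -0.115], "twist": 0}])

```text
t: 30.38
eef_pos: [476.6, -272.6, 142.1]
tcp_rot: [3.14, 0.003, 2.024]
ft_force: [0.4, -0.9, -1.0]
opening: 0.654
grip_force: 30.0
```

Run:
```python
from h import *; from cell import state,read_camera
for i in range(3):read_camera('top')
s=state(); print(s['qvel'].round(3),s['eef_pos']);go(s['eef_pos'],s['tcp_rot'],[(472,174,140,26)])
```

```text
[-0.     0.027  0.015 -0.001 -0.005  0.   ] [ 475.8210375  -272.10365011  139.20963394]
(472, 174, 140, 26) travel [0.4027, 0.1919, -0.0008] twist -0.0006
```

drive_tool(targets=[{"jaw": 0.5, "travel": [0.008, 0.004, 0], "twist": 0}, {"jaw": 0.5, "travel": [0.024, 0.012, 0], "twist": 0}, {"jaw": 0.5, "travel": [0.044, 0.021, 0], "twist": 0}, {"jaw": 0.5, "travel": [0.066, 0.032, 0], "twist": 0}, {"jaw": 0.5, "travel": [0.089, 0.042, 0], "twist": 0}, {"jaw": 0.5, "travel": [0.111, 0.053, 0], "twist": 0}, {"jaw": 0.5, "travel": [0.133, 0.063, 0], "twist": 0}, {"jaw": 0.5, "travel": [0.155, 0.074, 0], "twist": 0}])

```text
t: 31.2
eef_pos: [473.6, -98.6, 138.1]
tcp_rot: [-3.14, -0.002, 2.024]
ft_force: [0.8, -0.8, -1.4]
opening: 0.653
grip_force: 30.0
```

drive_tool(targets=[{"jaw": 0.5, "travel": [0.022, 0.011, 0], "twist": 0}, {"jaw": 0.5, "travel": [0.044, 0.021, 0], "twist": 0}, {"jaw": 0.5, "travel": [0.066, 0.032, 0], "twist": 0}, {"jaw": 0.5, "travel": [0.089, 0.042, 0], "twist": 0}, {"jaw": 0.5, "travel": [0.111, 0.053, 0], "twist": 0}, {"jaw": 0.5, "travel": [0.133, 0.063, 0], "twist": 0}, {"jaw": 0.5, "travel": [0.155, 0.074, 0], "twist": 0}, {"jaw": 0.5, "travel": [0.177, 0.084, 0], "twist": 0}])

```text
t: 31.87
eef_pos: [471.6, 97.1, 138.1]
tcp_rot: [-3.139, -0.001, 2.024]
ft_force: [-0.0, -0.1, -1.7]
opening: 0.656
grip_force: 30.0
```

drive_tool(targets=[{"jaw": 0.5, "travel": [0.02, 0.01, 0], "twist": 0}, {"jaw": 0.5, "travel": [0.04, 0.019, 0], "twist": 0}, {"jaw": 0.5, "travel": [0.056, 0.027, 0], "twist": 0}, {"jaw": 0.5, "travel": [0.067, 0.032, 0], "twist": 0}, {"jaw": 0.5, "travel": [0.071, 0.034, 0], "twist": 0}, {"jaw": 0.5, "travel": [0.071, 0.034, 0], "twist": 0}, {"jaw": 0.5, "travel": [0.071, 0.034, 0], "twist": 0}, {"jaw": 0.5, "travel": [0.071, 0.034, 0], "twist": 0}])

```text
t: 32.53
eef_pos: [472.0, 173.4, 139.1]
tcp_rot: [-3.141, -0.0, 2.023]
ft_force: [0.1, 0.5, -1.7]
opening: 0.659
grip_force: 30.0
```

Run:
```python
from h import *; from cell import state,read_camera
for i in range(2):read_camera('top')
s=state(); print(s['qvel'].round(3),s['eef_pos']);go(s['eef_pos'],s['tcp_rot'],[(472,174,32,26)])
```

```text
[ 0.003 -0.002 -0.003  0.001  0.001  0.002] [472.15902418 173.41945953 139.30123806]
(472, 174, 32, 26) travel [0.0006, 0.0001, 0.1073] twist -0.0016
```

drive_tool(targets=[{"jaw": 0.5, "travel": [0, 0, 0.012], "twist": 0}, {"jaw": 0.5, "travel": [0, 0, 0.035], "twist": 0}, {"jaw": 0.5, "travel": [0, 0, 0.06], "twist": 0}, {"jaw": 0.5, "travel": [0, 0, 0.082], "twist": 0}, {"jaw": 0.5, "travel": [0, 0, 0.097], "twist": 0}, {"jaw": 0.5, "travel": [0, 0, 0.105], "twist": 0}, {"jaw": 0.5, "travel": [0, 0, 0.107], "twist": 0}, {"jaw": 0.5, "travel": [0, 0, 0.107], "twist": 0}])

```text
t: 33.3
eef_pos: [472.2, 173.9, 32.3]
tcp_rot: [-3.141, -0.0, 2.024]
ft_force: [0.1, 0.0, -1.1]
opening: 0.655
grip_force: 30.0
```

drive_tool(targets=[{"jaw": 0.5, "travel": [0, 0, 0.0003], "twist": 0}, {"jaw": 0.5, "travel": [0, 0, 0.0006], "twist": 0}, {"jaw": 0.5, "travel": [0, 0, 0.0006], "twist": 0}, {"jaw": 0.5, "travel": [0, 0, 0.0006], "twist": 0}])

```text
t: 33.63
eef_pos: [472.3, 174.3, 32.3]
tcp_rot: [3.14, 0.0, 2.024]
ft_force: [0.5, -0.1, -1.7]
opening: 0.654
grip_force: 30.0
```

drive_tool(targets=[{"jaw": 0.5, "travel": [0, 0, 0.0004], "twist": 0}, {"jaw": 0.5, "travel": [0, 0, 0.0008], "twist": 0}, {"jaw": 0.5, "travel": [0, 0, 0.0012], "twist": 0}, {"jaw": 0.5, "travel": [0, 0, 0.0012], "twist": 0}])

```text
t: 33.97
eef_pos: [472.0, 174.2, 30.5]
tcp_rot: [-3.142, -0.0, 2.024]
ft_force: [-0.1, 1.3, -1.8]
opening: 0.653
grip_force: 30.0
```

drive_tool(targets=[{"jaw": 0.5, "travel": [0, 0, 0.0003], "twist": 0}, {"jaw": 0.5, "travel": [0, 0, 0.0005], "twist": 0}, {"jaw": 0.5, "travel": [0, 0, 0.0005], "twist": 0}, {"jaw": 0.5, "travel": [0, 0, 0.0005], "twist": 0}])

```text
t: 34.3
eef_pos: [472.1, 174.2, 30.4]
tcp_rot: [3.141, 0.0, 2.024]
ft_force: [-1.7, 0.3, 4.9]
opening: 0.655
grip_force: 30.0
```

Seated. Release, rise, look.

drive_tool(targets=[{"jaw": 0.68, "travel": [0, 0, 0], "twist": 0}, {"jaw": 0.72, "travel": [0, 0, 0], "twist": 0}, {"jaw": 0.78, "travel": [0, 0, 0], "twist": 0}, {"jaw": 0.9, "travel": [0, 0, 0], "twist": 0}, {"jaw": 1, "travel": [0, 0, 0], "twist": 0}, {"jaw": 1, "travel": [0, 0, 0], "twist": 0}, {"jaw": 1, "travel": [0, 0, 0], "twist": 0}, {"jaw": 1, "travel": [0, 0, -0.001], "twist": 0}])

```text
t: 34.97
eef_pos: [472.0, 174.2, 30.9]
tcp_rot: [-3.141, -0.0, 2.024]
ft_force: [0.3, 0.3, -0.0]
opening: 0.995
grip_force: 0.0
```

drive_tool(targets=[{"jaw": 1, "travel": [0, 0, -0.01], "twist": 0}, {"jaw": 1, "travel": [0, 0, -0.03], "twist": 0}, {"jaw": 1, "travel": [0, 0, -0.055], "twist": 0}, {"jaw": 1, "travel": [0, 0, -0.085], "twist": 0}, {"jaw": 1, "travel": [0, 0, -0.12], "twist": 0}, {"jaw": 1, "travel": [0, 0, -0.16], "twist": 0}, {"jaw": 1, "travel": [0, 0, -0.2], "twist": 0}, {"jaw": 1, "travel": [0, 0, -0.22], "twist": 0}])

```text
t: 35.63
eef_pos: [472.6, 174.3, 256.4]
tcp_rot: [3.136, 0.001, 2.024]
ft_force: [0.4, -0.5, -0.1]
opening: 0.997
grip_force: 0.0
```

drive_tool(targets=[{"jaw": 1, "travel": [0, 0, -0.04], "twist": 0}, {"jaw": 1, "travel": [0, 0, -0.08], "twist": 0}, {"jaw": 1, "travel": [0, 0, -0.12], "twist": 0}, {"jaw": 1, "travel": [0, 0, -0.15], "twist": 0}, {"jaw": 1, "travel": [0, 0, -0.15], "twist": 0}, {"jaw": 1, "travel": [0, 0, -0.15], "twist": 0}, {"jaw": 1, "travel": [0, 0, -0.15], "twist": 0}])

```text
t: 36.22
eef_pos: [471.4, 174.0, 400.7]
tcp_rot: [-3.141, -0.0, 2.024]
ft_force: [0.9, 0.2, -0.5]
opening: 1.003
grip_force: 0.0
```

Run:
```python
from h import *; from cell import state,read_camera
for i in range(2):a=read_camera('top')
b=read_camera('scene')
A=cv2.resize(a['frame'][150:280,90:420],(800,315),interpolation=cv2.INTER_CUBIC)
B=cv2.resize(b['frame'][160:310,130:370],(456,285),interpolation=cv2.INTER_CUBIC)
o=np.zeros((600,800,3),np.uint8); o[:315]=A; o[315:,:456]=B
cv2.imwrite('pics/fin.png',o[...,::-1])
```

```text
(no output)
```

View pics/fin.png

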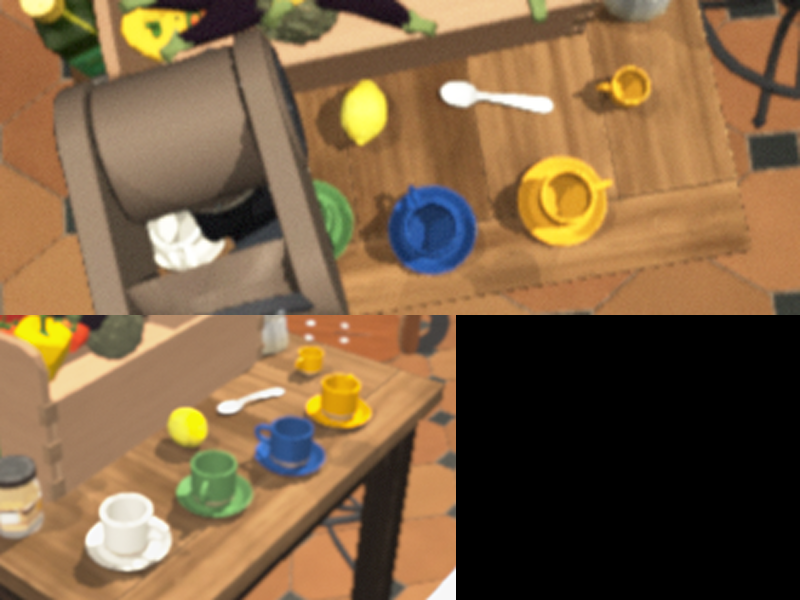

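The scene view shows all four cups upright and centred in their own saucers: white (127,525), green (213,478), blue (291,440) and yellow (341,394). The lemon and moka pot are undisturbed, and the gripper is well clear.

```bash
python3 -c "
from cell import job_done; print(job_done())"
```

```text
the job is handed in; nothing more can be done
None
```

All four cups stand upright in the wells of their own-coloured saucers, with the moka pot and lemon undisturbed; I handed the job in at about 36 s of the 106 s allowed.

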